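# Tilt test of a bench balance with a lever jack

### The arm

A 6-joint arm with a two-finger parallel gripper is mounted at the origin on a cart in front of the work surface, level with it; the furniture and walls round the work are solid. World frame = base frame: x ahead of the robot, y to its left, z up, the work surface at z = 0. Lengths are in m, angles in rad, forces in N, time in s.
With the tool pointing down it reaches from about 0.35 to 0.775 m from the base axis. Payload 5.5 kg.
Tool frame: the origin (TCP) lies at the very end of the fingers, on their centre line; the grasp point (between the pads) lies env.hold_point_z behind it (env.hold_point_z is the distance from the TCP to the grasp point, in m); z points along the fingers, y is the line along which they close (so a half turn about z gives the same grasp; the last joint's range is limited). The gripper opens to 85 mm and grips with 20 to 120 N. Pads are 22 mm wide; open, the fingers measure 114 mm over their backs; the gripper's body (76 mm by 85 mm) begins 54 mm behind the grasp point. The pads swing forward as they close: fully open they stand 13 mm farther back than shut.
Start: joints at [-1.385, 0.313, 0.046, 1.304, 0, 1.431], TCP at [0.184, -0.545, 0.231] pointing down, gripper open.
Joint ranges: [-2.76, 2.76], [-0.86, 1.69], [-1.03, 1.26], [-2.2, 2.34], [-1.47, 1.5], [-3.14, 3.14]. Speed limits (rad/s): [2.57, 2.57, 3.14, 3.14, 3.14, 3.14].

### API

Orientations are given as a unit quaternion [w, x, y, z].
In Python, from workcell import env gives the robot as it stands.
- The arm moves only by the tool carry_out, never from a script. Its argument "steps" is a list of rows, each a list of 3 entries, a list of its own where there are three numbers: the turn, a rotation vector about the tool's x, y, z in degrees, then the shift along the tool's x, y, z in cm, then the closure in counts, from 0 (fully open) to 255 (shut). A call has exactly 8 rows; each row is the pose to reach, as a shift and turn from the pose commanded when the call began, along the tool's axes at that moment; what a row does not reach only later rows make up. A row lasts 1/8 s, in which the tool goes at most 62.5 mm and 10.7 degrees, less where a joint would pass 70% of its speed; a pose out of reach is approached as far as the arm can. A call with a gripper value outside its range is refused whole. The fingers move at their own pace and stop on an object; "force" is the grip in N (left out, the last holds). Time passes only in rows, so rows that repeat a pose let the fingers close, or fill a call up. It gives the time, the measured TCP pose, the force, the opening and the grip force at its end, in the units of the state.
- env.get_state(): the state, without advancing time (a new reading comes with each control period).
- env.read_camera(name): name is "scene" or "top" or "wrist"; returns (picture, depth): 480x640x3 uint8, red, green, blue; 480x640 float32, m along the optical axis (not along the pixel's ray), 0 where there is no reading.
- env.get_calibration(name): a dict with "fx", "fy", "cx", "cy" (pixels), "origin" and "orientation" of the camera in the world. Camera axes: x right, y up, looking along -z (the intrinsics and any distortion apply to the point x, -y, -z); pixel columns grow to the right and rows downward; lengths in m; the calibration is good to about 2 mm. The wrist camera is an equidistant fisheye: a pixel r from the principal point sees the ray r / f radians off the axis. A picture is of the moment at which its call begins: read the wrist's pose just before it. get_calibration takes no time and is no camera call; for the wrist camera it gives the pose at the moment of the call.
- env.hand_in(): hands the job in; it is judged then, once.
The state is a dict: "clock": time; "joint_pos": joint angles; "qvel": joint speeds; "tau": joint torques, N m; "tcp_pos": TCP position; "orientation": TCP orientation; "wrist_force": force on the tool from outside, world axes, zero at the start; "ft_torque": the same for the moment, N m; "finger_gap": finger opening in m; "grip_force": force on a finger pad.
Only numpy, scipy, OpenCV 4.12 (cv2) and the standard library are available. Lean on these libraries where they do the work, as an engineer would, in place of code of your own. Each camera call takes 0.05 s, during which the arm holds its last target. There are 200 camera calls.

### The job

We are doing the tilt test of the bench balance: take the pointed stylus out of its stand, press the balance's recessed zero key fully in with the stylus tip, and put the stylus back upright, fully down in its stand. Then set the lever jack on the counter with its cupped saddle centred under the round lift pad of the steel bracket on the left side of the balance's stone slab, and pump the jack's handle all the way down so that the two feet on that side rise off the counter. Finish while still holding the handle down with the balance tilted on the jack alone; do not shove the stone out of its place or disturb the other things on the counter.

Things in the scene. Friction and masses are not known exactly. Their poses are not given: they have to be found in the camera images.
- stone: Pale marble slab 184 x 220 x 30 mm (x, y, z) on four 28 mm rubber feet, top at 58 mm, carrying a white top-pan balance (front console top at 96 mm, round pan top at 111 mm). Loose, about 4.5 kg. Origin: middle, at the feet's undersides (z = 0 on the counter). x to the balance's rear (console and display face -x, to the robot), y to the lift bracket's side. Yaw within 0.2 rad of the world's.
- lift_pad (a point): Middle of the flat lower end of the lift pad, a round 15 mm stud pointing down, end 30 mm above the counter, under the middle of a 40 x 40 mm steel bracket shelf (underside 39, top 46 mm above the counter, a dark V on top) bolted to the slab's left (+y) side. At (-40, 132, 30) mm in the stone's frame, 22 mm out from the slab's face.
- near_foot_a (a point): Underside of the rubber foot on the bracket side nearer the robot, (-72, 88, 0) mm in the stone's frame; it must rise.
- near_foot_b (a point): Underside of the other foot on the bracket side, (72, 88, 0) mm in the stone's frame; it must rise.
- far_side (a point): Midway between the undersides of the two feet away from the bracket, (0, -88, 0) mm in the stone's frame; the stone pivots on these feet, which stay in place.
- zero_key (a joint): Travel of the balance's zero key in m: 0 out, 0.003 fully in. Sprung: about 1.2 N to start, 3 N when fully in.
- zero_key_top (a point): Middle of the zero key's top, at (-54, 52, 91.5) mm in the stone's frame: a 9 mm round grey key in a round 12 mm well at the left end of the balance's console, its top 4.5 mm below the console's face, so no finger fits. It moves straight down.
- stylus: Stylus 120 mm long, 30 g: upper part black with rings, 12 mm diameter from 52 to 112 mm above the tip; lower part aluminium, 11 mm, tapering from 22 to 12 mm above the tip to a 4.4 mm point. Origin at the tip, z towards the blunt end. It starts upright in its stand, tip 6 mm and top 126 mm above the counter.
- stylus_tip (a point): The stylus's tip (its origin).
- stand_hole (a point): Middle of the mouth of the hole in the stylus stand, 40 mm above the counter. The stand is an aluminium block 40 x 40 mm on a dark 48 x 48 x 4 mm foot, fixed to the counter; the hole is vertical, 13.5 mm diameter, 34 mm deep (floor 6 mm above the counter), with a 2 mm chamfer.
- jack: Steel lever jack, 0.8 kg, loose. Origin: on the saddle's axis at the underside; z up, y towards the handle. Base 54 mm wide (x), y = -22 to 133 mm. Two cheek plates behind the saddle, 36 mm over their outsides, y = 28 to 92 mm, 46 mm high (58 round the handle pin): grasp across them. In use its y axis lies along the stone's y axis, handle pointing away from the stone.
- jack_grip (a point): Midway between the jack's cheeks, where it is well carried: (0, 62, 30) mm in the jack's frame.
- saddle_cup (a point): Middle of the floor of the saddle's round cup: 25 mm inside, 32 mm outside, rim 4 mm above this point. At (0, 0, 21) mm in the jack's frame with the handle up, so the rim passes 5 mm below the lift pad. Rises straight up, 42 mm per rad of handle, 21 mm in all.
- jack_handle (a joint): Handle angle in rad: 0 up (a light spring returns it), 0.5 fully down. Turns about a pin along the jack's x axis at y = 72, z = 42 mm in the jack's frame. No ratchet: let go and handle and load go back. About 2 N on the bar moves it empty, 7 to 10 N under the stone.
- handle_bar (a point): Middle of the handle's cross bar, a black rubber grip 17 mm diameter, 64 mm long along the jack's x axis, 140 mm from the pin: at (y, z) = (191, 115) mm in the jack's frame with the handle up, (212, 49) mm with it down.
- control_bottle: Bystander: white bottle with a yellow cap, 42 mm diameter, 62 mm tall; leave alone. Origin: middle of its underside.
- petri_dish: Bystander: clear petri dish, 58 mm diameter, 12 mm tall; leave alone. Origin: middle of its underside.
- sample_cup: Bystander: small clear sample cup, 16 mm diameter, 22 mm tall; leave alone. Origin: middle of its underside.

How it is judged:
On the way, in this order (a step that is already met when the one before it is completed fails the run):
1. the zero key is pressed in (over 2.4 mm of its 3 mm) by the stylus tip (value of joint zero_key above 0.0024 m and distance between stylus_tip and zero_key_top below 0.006 m), for 0.1 s.
2. the stylus stands in its stand again, let go (horizontal distance between stylus_tip and stand_hole below 0.008 m and angle between stylus's own z axis and vertical below 0.15 rad and height (world z) of stylus_tip below 0.014 m and contact force between the fingers and stylus below 0.05 N), for 0.2 s.
3. the jack stands on the counter with its saddle under the lift pad (within 6 mm), handle still up (horizontal distance between saddle_cup and lift_pad below 0.006 m and height (world z) of jack below 0.003 m and angle between jack's own z axis and vertical below 0.05 rad and value of joint jack_handle below 0.2 rad), for 0.2 s.
At the end, for the whole second after the job is handed in: Robot still holds the handle down (> 0.43 rad, > 1.5 N); level jack alone carries the untouched stone (> 6 N), saddle within 6 mm of the pad; bracket-side feet > 4 mm up, stone tilted 0.03-0.08 rad, far feet within 20 mm of their start, at rest; stylus upright, fully down in its stand (value of joint jack_handle above 0.43 rad and contact force between any of the fingers, the arm and jack above 1.5 N and horizontal distance between saddle_cup and lift_pad below 0.006 m and contact force between jack and stone above 6 N and angle between jack's own z axis and vertical below 0.05 rad and height (world z) of jack below 0.004 m and height (world z) of each of near_foot_a, near_foot_b above 0.004 m and angle between stone's own z axis and vertical between 0.03 and 0.08 rad and contact force between each of the fingers, the arm and stone below 0.3 N and distance of far_side from where it was at the start of the episode below 0.02 m and horizontal distance between stylus_tip and stand_hole below 0.008 m and angle between stylus's own z axis and vertical below 0.15 rad and height (world z) of stylus_tip below 0.014 m and linear speed of stone below 0.02 m/s); the arm keeps its last pose, push and grip.
It fails at once if a bystander (bottle, petri dish, sample cup) is moved by more than 30 mm (distance of any of control_bottle, petri_dish, sample_cup from where it was at the start of the episode above 0.03 m).
It fails at once if the stone is shoved more than 30 mm out of place or tipped over 0.12 rad (distance of far_side from where it was at the start of the episode above 0.03 m or angle between stone's own z axis and vertical above 0.12 rad).
It also fails if it takes over 72 s, if anything falls off the work surface, if the arm or the gripper's body presses on something with over 40 N, if the wrist force passes 120 N, or if a joint passes its speed limit or range.

## Working session

There is one attempt and no reset: what is moved stays moved. The work goes in short steps, Python scripts to look and compute and a tool call to move; the robot and the scene stay as the last step left them, time stands still between calls to the robot, and variables do not carry over. Pictures are saved under pics/ and viewed, at most 10 in all, crops included, and the job is handed in when it is done.

Besides the shell and the picture viewer there is one more tool, called by a JSON object that holds its "method" and its "body", one argument or row to a line. carry_out: Moves the arm, as the interface text tells. Its arguments: {"type":"object","properties":{"steps":{"type":"array","items":{"type":"array"}},"force":{"type":"number"}},"required":["steps"]}

```bash
mkdir -p pics; ls
python3 - <<'E'
from workcell import env
import cv2,numpy as np
print(env.hold_point_z, env.get_state())
ims=[]
for n in("scene","top"):
    p,d=env.read_camera(n); c=env.get_calibration(n); print(n,c)
    np.savez(f"pics/{n}0.npz",p=p,d=d); cv2.imwrite(f"pics/{n}0.png",p[...,::-1])
E
```

```text
pics
0.0187 {'clock': 0.0, 'joint_pos': array([-1.38457424e+00,  3.14012504e-01,  4.49584791e-02,  1.30360014e+00,
        2.59158390e-05,  1.43122202e+00]), 'qvel': array([ 0.00021255,  0.0003493 ,  0.00028021,  0.00066034, -0.00044846,
       -0.00023375]), 'tau': array([-1.29904602e-04, -4.80623960e+01,  2.98534960e+01,  1.91883993e-02,
       -1.98629523e-04,  5.29044840e-06]), 'tcp_pos': array([ 0.18395152, -0.54423248,  0.23039361]), 'orientation': array([-9.28969973e-04,  9.86760978e-01,  1.62178633e-01, -8.70968237e-06]), 'wrist_force': array([ 0.47112133, -0.71646854, -0.31938687]), 'ft_torque': array([ 0.01122917, -0.02941491, -0.06444576]), 'grip_force': 0.0, 'finger_gap': 0.08565475585929758}
scene {'fx': 596.7420700874085, 'fy': 596.7420700874085, 'cx': 312.1251695283365, 'cy': 246.50419820604753, 'origin': array([-0.43371478,  0.30743841,  0.8270899 ]), 'orientation': array([-0.45431109, -0.24665753,  0.39897092,  0.75735309])}
top {'fx': 613.5096433298112, 'fy': 613.5096433298112, 'cx': 326.39749314345113, 'cy': 236.14220647061614, 'origin': array([ 0.33236905, -0.176884  ,  1.4181793 ]), 'orientation': array([-0.70139593, -0.04269132,  0.0569328 ,  0.70921073])}
```

View pics/top0.png

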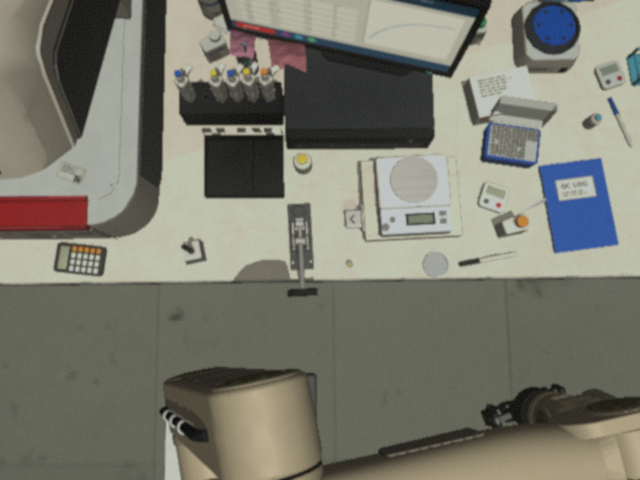

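View pics/scene0.png

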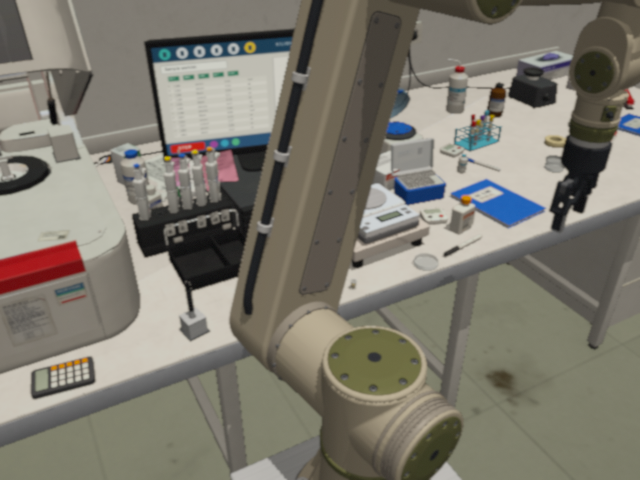

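The top view has image up = +x and image right = −y. It shows the stylus stand at about (194,250), the jack at (300,240) with its handle towards the robot, and the slab at (410,197) with its bracket at (352,217). The bottle is at (302,161), the sample cup at (348,263) and the dish at (435,263).

```bash
cat > h.py <<'E'
import numpy as np, cv2
from scipy.spatial.transform import Rotation as R
from workcell import env
def rot(q): return R.from_quat(np.r_[q[1:],q[0]])
def cloud(c,d):
    v,u=np.indices(d.shape)
    P=np.dstack([(u-c['cx'])/c['fx']*d,-(v-c['cy'])/c['fy']*d,-d])
    return P@rot(c['orientation']).as_matrix().T+c['origin']
def move(pos,closedir=None,Rt=None,st=None):
    """turn (deg rotvec) and shift (cm) in tool axes to TCP pos, tool down with y (mod pi) along closedir angle (rad)"""
    st=st or env.get_state(); R0=rot(st['orientation'])
    best=None
    for k in (0,np.pi):
        if Rt is None:
            a=closedir+k; y=np.array([np.cos(a),np.sin(a),0]); z=np.array([0,0,-1.]); x=np.cross(y,z)
            T=R.from_matrix(np.c_[x,y,z])
        else: T=Rt
        rv=(R0.inv()*T).as_rotvec(degrees=True)
        if best is None or np.linalg.norm(rv)<np.linalg.norm(best): best=rv
    return np.round(best,1), np.round(R0.inv().apply(np.asarray(pos)-st['tcp_pos'])*100,2)
E
python3 - <<'E'
from h import *
z=np.load("pics/top0.npz"); c=env.get_calibration("top"); P=cloud(c,z['d']); H=P[...,2]
def rect(m,name):
    pts=P[m][:,:2].astype(np.float32)
    r=cv2.minAreaRect(pts*1000); print(name,len(pts),np.round(r[0]),np.round(r[1]),round(r[2],2),'mean',pts.mean(0).round(4),'z',np.median(P[m][:,2]).round(4))
def win(u0,u1,v0,v1,h0,h1):
    m=np.zeros(H.shape,bool); m[v0:v1,u0:u1]=True; return m&(H>h0)&(H<h1)
print('counter',np.median(H[265:275,340:420]))
rect(win(355,470,140,250,.050,.065),'slab'); rect(win(355,470,140,250,.050,.2),'slab+bal'); rect(win(340,364,200,235,.036,.052),'bracket')
rect(win(390,450,150,205,.104,.12),'pan')
rect(win(180,210,235,268,.034,.046),'stand'); rect(win(175,210,225,262,.110,.14),'stylus top')
rect(win(280,320,200,310,.003,.2),'jack all');rect(win(280,320,200,310,.02,.028),'jack saddle rim');rect(win(280,320,200,272,.040,.062),'jack cheeks'); rect(win(280,325,275,310,.09,.14),'bar'); rect(win(280,325,200,285,.003,.014),'base')
rect(win(290,315,148,175,.03,.1),'bottle'); rect(win(340,356,255,272,.008,.03),'cup'); rect(win(415,455,245,280,.006,.03),'dish')
im=z['p'][195:305,275:475]; h=np.clip(H*1000*2,0,255).astype(np.uint8)[195:305,275:475]
cv2.imwrite("pics/a.png",cv2.resize(np.hstack([im[...,::-1]]),None,fx=4,fy=4,interpolation=cv2.INTER_CUBIC))
E
```

```text
counter 0.0001724953730264378
slab 2325 [ 633. -390.] [230. 239.] 2.0 mean [ 0.6094 -0.3794] z 0.0579
slab+bal 8321 [ 633. -390.] [230. 239.] 2.0 mean [ 0.6108 -0.3898] z 0.098
bracket 292 [ 574. -270.] [39. 73.] 89.75 mean [ 0.5659 -0.269 ] z 0.0463
pan 2251 [ 643. -410.] [131. 111.] 89.29 mean [ 0.6407 -0.4038] z 0.1102
stand 254 [497.  99.] [41. 41.] 11.63 mean [0.4961 0.0972] z 0.0395
stylus top 26 [497.  98.] [ 9. 10.] 48.59 mean [0.4967 0.0982] z 0.1222
jack all 1972 [ 504. -144.] [ 91. 231.] 89.43 mean [ 0.5077 -0.147 ] z 0.0179
jack saddle rim 156 [ 550. -143.] [106.  30.] 1.0 mean [ 0.5709 -0.1434] z 0.0236
jack cheeks 280 [ 524. -146.] [41. 73.] 88.93 mean [ 0.523  -0.1459] z 0.0486
bar 323 [ 413. -152.] [47. 66.] 2.12 mean [ 0.4027 -0.1521] z 0.1202
base 1023 [ 525. -150.] [103. 188.] 89.44 mean [ 0.5258 -0.1497] z 0.0056
bottle 284 [ 700. -153.] [39. 42.] 87.06 mean [ 0.6982 -0.1529] z 0.0519
cup 37 [ 464. -259.] [15. 15.] 45.5 mean [ 0.4649 -0.2599] z 0.0204
dish 128 [ 468. -456.] [91. 66.] 88.28 mean [ 0.4655 -0.457 ] z 0.0085
```

View pics/a.png

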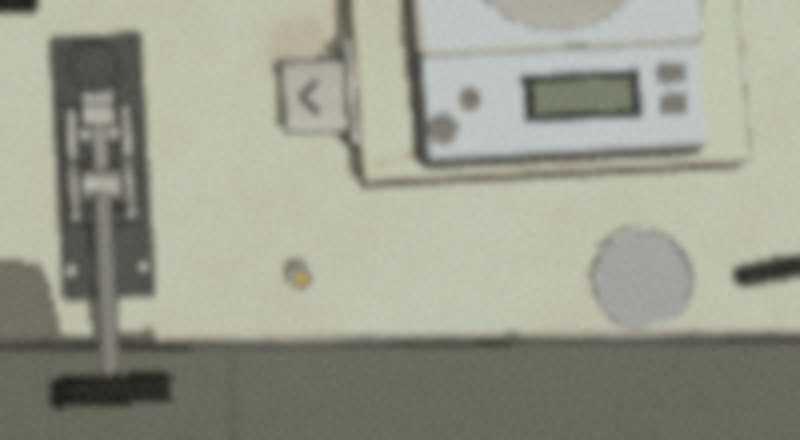

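The crop (4× from (275,195)) shows the zero key at (442,128) and the bracket at (312,97). The saddle is at (97,62), the cup at (298,273) and the bar at (110,388). First I'll look at the balance with the wrist camera, then fetch the stylus.

Run:
```python
from h import *
print(move([.53,-.28,.30],0.)); 
s=env.get_state(); c=env.get_calibration("wrist"); R0=rot(s['orientation'])
print(c['fx'],c['cx'],c['cy'],R0.inv().apply(c['origin']-s['tcp_pos']), (R0.inv()*rot(c['orientation'])).as_matrix().round(3))
```

```text
(array([ -0.1,  -0.1, -71.3]), array([ 41.25, -13.97,  -6.92]))
371.64829954431775 318.1268973864815 241.77081880556335 [ 0.07492697  0.00018959 -0.14262838] [[ 0.     0.957  0.291]
 [ 1.    -0.     0.001]
 [ 0.001  0.291 -0.957]]
```

{"method": "carry_out", "body": {
  "steps": [
    [[0,0,-9],[5.2,-1.8,-0.9],0],
    [[0,0,-18],[10.4,-3.5,-1.8],0],
    [[0,0,-27],[15.6,-5.3,-2.6],0],
    [[0,0,-36],[20.8,-7,-3.5],0],
    [[0,0,-45],[26,-8.8,-4.4],0],
    [[0,0,-54],[31.2,-10.5,-5.2],0],
    [[0,0,-63],[36.4,-12.3,-6.1],0],
    [[0,0,-71.3],[41.3,-14,-6.9],0]
  ]
}}

```text
clock: 1.1
tcp_pos: [0.5317, -0.2785, 0.3002]
orientation: [-0.0, 0.705, 0.709, -0.0]
wrist_force: [-0.8, -0.8, 0.4]
finger_gap: 0.0853
grip_force: 0.0
```

```bash
cat >> h.py <<'E'
def shot(name):
    c=env.get_calibration("wrist"); s=env.get_state(); p,d=env.read_camera("wrist")
    np.savez(f"pics/{name}.npz",p=p,d=d,c=np.array([c],dtype=object)); cv2.imwrite(f"pics/{name}.png",p[...,::-1]); return p,d,c,s
def rays(c,uv):
    uv=np.atleast_2d(np.asarray(uv,float)); q=(uv-[c['cx'],c['cy']]); r=np.linalg.norm(q,axis=1)+1e-9; t=r/c['fx']
    D=np.c_[np.sin(t)*q[:,0]/r,-np.sin(t)*q[:,1]/r,-np.cos(t)]
    return rot(c['orientation']).apply(D)
def atz(c,uv,z):
    D=rays(c,uv); return c['origin']+D*((z-c['origin'][2])/D[:,2])[:,None]
def wcloud(c,d):
    v,u=np.indices(d.shape); D=rays(c,np.c_[u.ravel(),v.ravel()]); f=rot(c['orientation']).apply([0,0,-1])
    return (c['origin']+D*(d.ravel()/(D@f))[:,None]).reshape(d.shape+(3,))
E
python3 - <<'E'
from h import *
p,d,c,s=shot("w1"); print(s['tcp_pos'],s['clock'],s['joint_pos'].round(2),s['qvel'].round(2)); print(c['origin'])
E
```

```text
[ 0.53171741 -0.27849948  0.30019512] 1.1 [-0.62  0.36  0.28  1.49 -0.    0.95] [ 0.68  0.34  0.63  0.29 -0.   -0.47]
[ 0.5322159  -0.20428179  0.44282208]
```

View pics/w1.png

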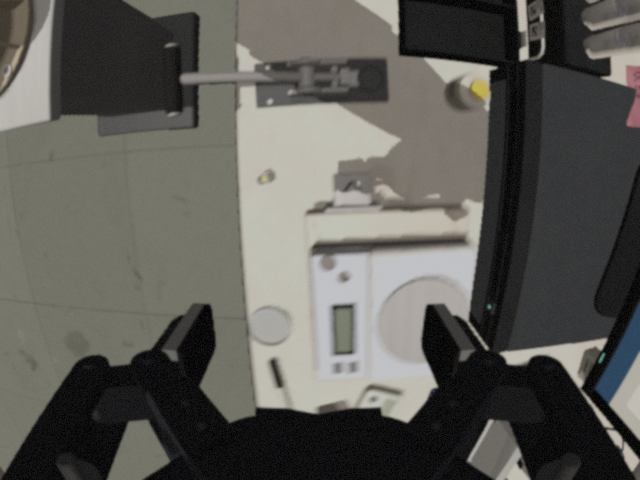

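The wrist view has image up = +y and image right = +x. It shows the bracket at (353,186), the key at (328,262), the round level at (345,277) and the jack saddle at (372,77), with its bar at the far left (172,80).

```bash
cat >> h.py <<'E'
def loadw(n):
    z=np.load(f"pics/{n}.npz",allow_pickle=True); return z['p'],z['d'],z['c'][0]
E
python3 - <<'E'
from h import *
p,d,c=loadw("w1"); W=wcloud(c,d); H=W[...,2]
v,u=np.indices(H.shape)
print('counter',np.median(H[120:180,240:300]))
m=(H>.053)&(H<.063)&(u>290)&(u<480)&(v>195)&(v<400); Q=W[m]
print('slab pts',m.sum())
def edge(Q,a,b,lo,hi,fn):
    bins=np.arange(lo,hi,.004); L=[]
    for t in bins:
        k=np.abs(Q[:,a]-t)<.002
        if k.sum()>3: L.append((t,fn(Q[k,b])))
    L=np.array(L); f=np.polyfit(L[:,0],L[:,1],1); 
    for _ in range(3):
        r=np.abs(np.polyval(f,L[:,0])-L[:,1]); L=L[r<max(.002,1.5*np.median(r))]; f=np.polyfit(L[:,0],L[:,1],1)
    return f,len(L),np.std(np.polyval(f,L[:,0])-L[:,1])
print('left edge y(x)',edge(Q,0,1,.54,.69,lambda q:np.percentile(q,98)))
print('front edge x(y)',edge(Q,1,0,-.44,-.30,lambda q:np.percentile(q,2)))
b=(H>.040)&(H<.052)&(u>325)&(u<382)&(v>165)&(v<206); r=cv2.minAreaRect((W[b][:,:2]*1000).astype(np.float32)); print('bracket',r,b.sum())
pan=(H>.106)&(H<.116)&(u>370)&(u<480)&(v>270)&(v<380); r=cv2.minAreaRect((W[pan][:,:2]*1000).astype(np.float32)); print('pan',r)
g=cv2.cvtColor(p,cv2.COLOR_RGB2GRAY); 
k=(np.hypot(u-328,v-262)<11)&(g<150); print('key px',u[k].mean(),v[k].mean(),k.sum(),atz(c,[u[k].mean(),v[k].mean()],.094))
# jack
sad=(H>.018)&(H<.03)&(u>355)&(u<390)&(v>60)&(v<97); print('saddle',sad.sum(),W[sad].mean(0), cv2.minAreaRect((W[sad][:,:2]*1000).astype(np.float32)))
for n,(lo,hi,u0,u1,v0,v1) in dict(base=(.004,.014,250,392,55,110),cheek=(.04,.062,270,345,55,105),bar=(.10,.13,155,190,40,120)).items():
    q=(H>lo)&(H<hi)&(u>u0)&(u<u1)&(v>v0)&(v<v1); print(n,q.sum(),W[q].mean(0),cv2.minAreaRect((W[q][:,:2]*1000).astype(np.float32)))
E
```

```text
counter 2.91673891956723e-05
slab pts 5619
left edge y(x) (array([-0.00764696, -0.28023084]), 30, np.float64(0.0008472466132202647))
front edge x(y) (array([-0.04361937,  0.50350496]), 32, np.float64(0.0006776770342614948))
bracket ((568.806884765625, -265.58001708984375), (34.487525939941406, 55.55900573730469), 89.79470825195312) 1177
pan ((639.9141845703125, -388.6293640136719), (113.39067077636719, 91.55587768554688), 53.944889068603516)
key px 327.52912621359224 260.05825242718447 206 [[ 0.54199962 -0.3288447   0.094     ]]
saddle 615 [ 0.58928548 -0.1420152   0.02251511] ((589.485595703125, -142.24533081054688), (31.301830291748047, 30.777263641357422), 3.6251943111419678)
base 2815 [ 0.53023783 -0.15061629  0.00641994] ((534.3394165039062, -144.555908203125), (155.24143981933594, 54.79930877685547), 2.654186964035034)
cheek 1331 [ 0.52187563 -0.14519167  0.04966796] ((523.6265258789062, -145.4397735595703), (41.95320510864258, 70.83779907226562), 89.61856079101562)
bar 1366 [ 0.40169996 -0.15196676  0.12057123] ((402.9295349121094, -150.64613342285156), (24.41152572631836, 68.56558990478516), 2.927744150161743)
```

The two round features on the console differ by about 22 mm. The slab geometry puts the key at the smaller disc (345,277), and the larger disc must be a level. I'll check that numerically.

Run:
```python
from h import *
p,d,c=loadw("w1"); W=wcloud(c,d); v,u=np.indices(d.shape); g=cv2.cvtColor(p,cv2.COLOR_RGB2GRAY)
k=(np.hypot(u-345,v-277)<8)&(g<150); uv=[u[k].mean(),v[k].mean()]; print('small disc',uv,k.sum(),atz(c,uv,.096))
print('bracket px',atz(c,[[353,186],[308,213],[468,208]],.046),atz(c,[[308,213],[468,208]],.058))
t=env.get_calibration("top"); 
def tz(uv,z):
    D=rot(t['orientation']).apply([(uv[0]-t['cx'])/t['fx'],-(uv[1]-t['cy'])/t['fy'],-1]); return (t['origin']+D*(z-t['origin'][2])/D[2])[:2]
a,b=tz((366.25,241.25),.058),tz((461.25,235.75),.058); print('front edge top',a,b,'yaw',np.arctan2(b[0]-a[0],a[1]-b[1]))
print('small disc top',tz((275+470/4,195+98/4),.096),'bracket top',tz((275+311/4,195+97/4),.046))
for h in(.096,):
  m=(np.abs(W[...,2]-h)<.003)&(u>300)&(u<380)&(v>240)&(v<400); print('console',cv2.minAreaRect((W[m][:,:2]*1000).astype(np.float32)))
big=cv2.resize(p[225:305,295:395,::-1],None,fx=5,fy=5,interpolation=cv2.INTER_CUBIC); br=cv2.resize(p[150:230,310:410,::-1],None,fx=5,fy=5,interpolation=cv2.INTER_CUBIC)
cv2.imwrite("pics/b.png",cv2.resize(np.hstack([big,br]),(800,320)))
print(move([.497,.0985,.16],0.), move([.497,.0985,.079],0.))
```

```text
small disc [np.float64(343.6818181818182), np.float64(277.0)] 66 [[ 0.55848463 -0.34624261  0.096     ]]
bracket px [[ 0.5698846  -0.26139426  0.046     ]
 [ 0.52137301 -0.29159215  0.046     ]
 [ 0.70474861 -0.28298175  0.046     ]] [[ 0.5217009  -0.28895186  0.058     ]
 [ 0.69953118 -0.28060185  0.058     ]]
front edge top [ 0.51289722 -0.29469353] [ 0.52326598 -0.50897426] yaw 0.04835095456973999
small disc top [ 0.55533613 -0.35001385] bracket top [ 0.56517226 -0.26612916]
console ((560.0043334960938, -397.8583068847656), (69.99604797363281, 158.3722381591797), 1.2240638732910156)
(array([ 0.2, -0.1,  0.8]), array([37.34, -3.43, 14.14])) (array([ 0.2, -0.1,  0.8]), array([37.32, -3.46, 22.24]))
```

View pics/b.png

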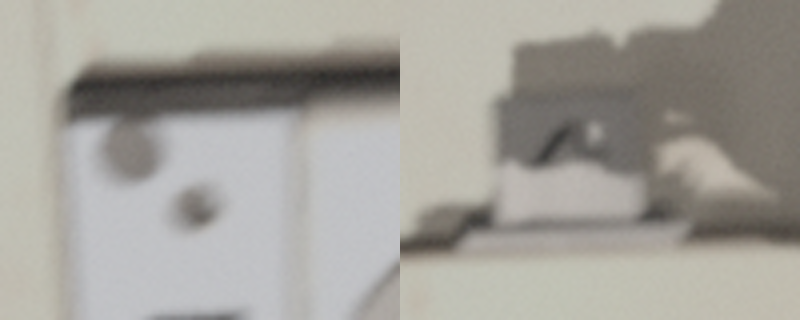

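In the left panel the larger flat disc is the level, and the shaded recessed one at (197,207) is the key. Now to the stylus.

{"method": "carry_out", "body": {
  "steps": [
    [[0,0,0.8],[6,-0.6,0],0],
    [[0,0,0.8],[12,-1.1,0],0],
    [[0,0,0.8],[18,-1.7,1],0],
    [[0,0,0.8],[24,-2.3,4],0],
    [[0,0,0.8],[30,-2.9,8],0],
    [[0,0,0.8],[35,-3.3,11],0],
    [[0,0,0.8],[37.3,-3.4,14],0],
    [[0,0,0.8],[37.3,-3.4,14.1],0]
  ]
}}

```text
clock: 2.15
tcp_pos: [0.4937, 0.0947, 0.1563]
orientation: [-0.002, 0.711, 0.703, -0.002]
wrist_force: [-0.5, 0.3, 1.0]
finger_gap: 0.0855
grip_force: 0.0
```

Run:
```python
from h import *
p,d,c,s=shot("w2"); print(s['tcp_pos'],s['joint_pos'].round(2),s['qvel'].round(2)); W=wcloud(c,d); H=W[...,2]
v,u=np.indices(d.shape)
for n,lo,hi in(('top',.118,.13),('stand',.035,.045)):
    m=(H>lo)&(H<hi)&(np.hypot(W[...,0]-.497,W[...,1]-.098)<.04); print(n,m.sum(),W[m].mean(0),cv2.minAreaRect((W[m][:,:2]*1000).astype(np.float32)), u[m].mean(),v[m].mean())
print(move([.497,.0985,.079],0.))
```

```text
[0.49366382 0.09473426 0.15628782] [ 0.03  0.22 -0.27  1.09  0.    1.61] [-0.05 -0.02  0.05  0.02 -0.02 -0.02]
top 398 [0.49862804 0.10239063 0.12374394] ((498.56536865234375, 101.99700927734375), (10.631881713867188, 10.825583457946777), 89.97447204589844) 326.7110552763819 267.4924623115578
stand 2408 [0.49871564 0.10382994 0.03981504] ((498.8153991699219, 100.78813171386719), (40.542381286621094, 40.760292053222656), 11.833961486816406) 324.9875415282392 223.8343023255814
(array([-0.2,  0. , -0.7]), array([0.49, 0.2 , 7.89]))
```

{"method": "carry_out", "body": {
  "steps": [
    [[0,0,-0.5],[0.5,0.3,2],0],
    [[0,0,-0.5],[0.5,0.3,4],0],
    [[0,0,-0.5],[0.5,0.3,6],0],
    [[0,0,-0.5],[0.5,0.3,7.7],0],
    [[0,0,-0.5],[0.5,0.3,7.7],0],
    [[0,0,-0.5],[0.5,0.3,7.7],255],
    [[0,0,-0.5],[0.5,0.3,7.7],255],
    [[0,0,-0.5],[0.5,0.3,7.7],255]
  ],
  "force": 60
}}

```text
clock: 3.2
tcp_pos: [0.5003, 0.0979, 0.083]
orientation: [0.001, 0.709, 0.705, 0.0]
wrist_force: [-0.0, 0.2, -0.3]
finger_gap: 0.0318
grip_force: 0.0
```

Run:
```python
from h import *
s=env.get_state(); print(s)
```

```text
{'clock': 3.2, 'joint_pos': array([ 3.57541630e-02,  2.84177536e-01, -3.75958467e-01,  9.09334702e-01,
       -1.41213780e-04,  1.61245701e+00]), 'qvel': array([ 0.00330806,  0.00390732, -0.0066367 , -0.00396469,  0.00075561,
        0.00081546]), 'tau': array([-9.26648732e-02, -4.26427102e+01,  2.61588639e+01, -1.08153312e-02,
       -4.43173310e-03, -7.76108409e-04]), 'tcp_pos': array([0.50033784, 0.09790553, 0.08300827]), 'orientation': array([5.02011576e-04, 7.09191840e-01, 7.05015241e-01, 4.38506760e-04]), 'wrist_force': array([-0.0435951 ,  0.21067927, -0.32260611]), 'ft_torque': array([ 0.04679015,  0.0262593 , -0.00135169]), 'grip_force': 0.0, 'finger_gap': 0.03184915989418763}
```

{"method": "carry_out", "body": {
  "steps": [
    [[0,0,0],[0.2,-0.15,0.2],150],
    [[0,0,0],[0.2,-0.15,0.2],255],
    [[0,0,0],[0.2,-0.15,0.2],255],
    [[0,0,0],[0.2,-0.15,0.2],255],
    [[0,0,0],[0.2,-0.15,0.2],255],
    [[0,0,0],[0.2,-0.15,0.2],255],
    [[0,0,0],[0.2,-0.15,0.2],255],
    [[0,0,0],[0.2,-0.15,0.2],255]
  ]
}}

```text
clock: 4.2
tcp_pos: [0.4983, 0.1, 0.0803]
orientation: [0.0, 0.709, 0.705, -0.0]
wrist_force: [-0.8, -0.3, 0.5]
finger_gap: 0.0106
grip_force: 58.3
```

Run:
```python
from h import *
s=env.get_state(); print({k:s[k] for k in('tcp_pos','orientation','wrist_force','ft_torque')})
print(move([.557,-.347,.195],0.))
```

```text
{'tcp_pos': array([0.49832159, 0.0999843 , 0.08025744]), 'orientation': array([ 3.56174267e-05,  7.09163140e-01,  7.05044423e-01, -2.41872263e-05]), 'wrist_force': array([-0.84450562, -0.26654123,  0.46473082]), 'ft_torque': array([ 0.06201112,  0.08428979, -0.00070107])}
(array([ 0. ,  0. , -0.3]), array([-44.66,   6.13, -11.47]))
```

{"method": "carry_out", "body": {
  "steps": [
    [[0,0,0],[0,0,-2],255],
    [[0,0,0],[0,0,-5],255],
    [[0,0,0],[0,0,-9],255],
    [[0,0,0],[-2,0.3,-12.5],255],
    [[0,0,0],[-7,1,-12.5],255],
    [[0,0,0],[-13,1.8,-12.5],255],
    [[0,0,0],[-19,2.6,-12.5],255],
    [[0,0,0],[-25,3.4,-12.5],255]
  ]
}}

```text
clock: 5.2
tcp_pos: [0.5309, -0.1521, 0.2054]
orientation: [0.0, 0.709, 0.705, 0.0]
wrist_force: [0.9, -0.5, -0.8]
finger_gap: 0.0106
grip_force: 58.5
```

{"method": "carry_out", "body": {
  "steps": [
    [[0,0,0],[-6,0.8,0],255],
    [[0,0,0],[-11,1.5,0],255],
    [[0,0,0],[-15,2.1,0],255],
    [[0,0,0],[-18,2.5,0],255],
    [[0,0,0],[-19.5,2.7,0],255],
    [[0,0,0],[-19.7,2.7,0],255],
    [[0,0,0],[-19.7,2.7,0.5],255],
    [[0,0,0],[-19.7,2.7,0.5],255]
  ]
}}

```text
clock: 6.2
tcp_pos: [0.5565, -0.3458, 0.1999]
orientation: [-0.001, 0.709, 0.706, 0.0]
wrist_force: [-0.4, -0.7, -0.6]
finger_gap: 0.0106
grip_force: 58.4
```

Run:
```python
from h import *
p,d,c,s=shot("w3"); print(s['tcp_pos'],s['qvel'].round(2),s['orientation'].round(4), s['clock']); W=wcloud(c,d)
b=p[180:380,220:420,::-1]; cv2.imwrite("pics/w3b.png",cv2.resize(b,None,fx=3,fy=3,interpolation=cv2.INTER_CUBIC))
D=rot(c['orientation']).inv()
def proj(X):
    q=D.apply(X-c['origin']); t=np.arctan2(np.hypot(q[0],q[1]),-q[2]); f=np.arctan2(-q[1],q[0]); return c['cx']+c['fx']*t*np.cos(f),c['cy']+c['fx']*t*np.sin(f)
T=rot(s['orientation'])
print('tip pred',proj(s['tcp_pos']+T.apply([0,0,.0743])),'key pred',proj(np.array([.557,-.347,.096])))
```

```text
[ 0.55654005 -0.34584164  0.1999266 ] [-0.   -0.    0.01  0.01 -0.   -0.  ] [-5.000e-04  7.087e-01  7.055e-01  0.000e+00] 6.2
tip pred (np.float64(316.9167577065705), np.float64(255.0714217690918)) key pred (np.float64(317.8391691117406), np.float64(242.92666603267168))
```

View pics/w3b.png

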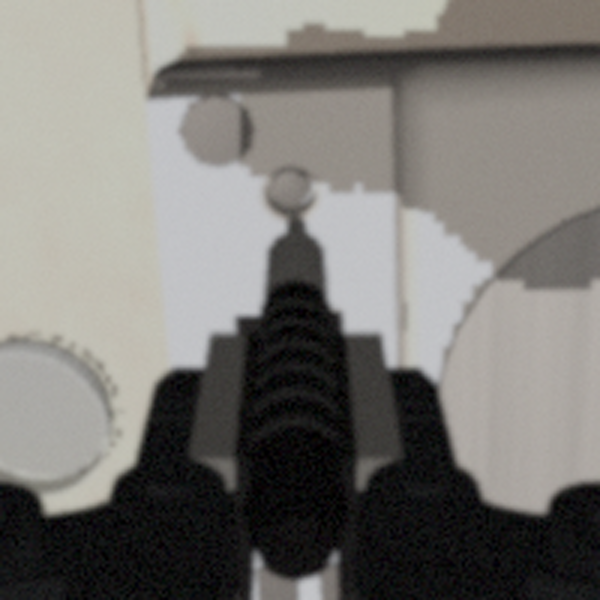

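The key well is at crop (290,188), i.e. pixel (316.7,242.7). The tip is at crop (295,217), slightly towards +y and +x of it. I'll correct by about 2 mm and press.

{"method": "carry_out", "body": {
  "steps": [
    [[0,0,0],[-0.2,-0.15,1],255],
    [[0,0,0],[-0.2,-0.15,2.2],255],
    [[0,0,0],[-0.2,-0.15,2.8],255],
    [[0,0,0],[-0.2,-0.15,3.3],255],
    [[0,0,0],[-0.2,-0.15,3.6],255],
    [[0,0,0],[-0.2,-0.15,3.7],255],
    [[0,0,0],[-0.2,-0.15,3.8],255],
    [[0,0,0],[-0.2,-0.15,3.8],255]
  ]
}}

```text
clock: 7.25
tcp_pos: [0.5552, -0.3494, 0.1627]
orientation: [0.0, 0.709, 0.705, -0.0]
wrist_force: [-1.3, 0.4, 2.3]
finger_gap: 0.0106
grip_force: 58.8
```

Run:
```python
from h import *
s=env.get_state(); print({k:s[k] for k in('tcp_pos','wrist_force','ft_torque')})
```

```text
{'tcp_pos': array([ 0.55518332, -0.34936848,  0.16267162]), 'wrist_force': array([-1.34301006,  0.41004024,  2.31039307]), 'ft_torque': array([ 0.21807186,  0.35662083, -0.00074574])}
```

{"method": "carry_out", "body": {
  "steps": [
    [[0,0,0],[0,0,0.05],255],
    [[0,0,0],[0,0,0.1],255],
    [[0,0,0],[0,0,0.15],255],
    [[0,0,0],[0,0,0.2],255],
    [[0,0,0],[0,0,0.2],255],
    [[0,0,0],[0,0,0.2],255],
    [[0,0,0],[0,0,0.2],255],
    [[0,0,0],[0,0,0.2],255]
  ]
}}

```text
clock: 8.25
tcp_pos: [0.5555, -0.3496, 0.1621]
orientation: [0.001, 0.709, 0.705, 0.0]
wrist_force: [-2.4, 1.1, 8.7]
finger_gap: 0.0105
grip_force: 59.7
```

Run:
```python
from h import *
p,d,c,s=shot("w4"); print({k:s[k] for k in('tcp_pos','wrist_force','ft_torque')})
cv2.imwrite("pics/w4b.png",cv2.resize(p[180:330,220:420,::-1],None,fx=3,fy=3,interpolation=cv2.INTER_CUBIC))
```

```text
{'tcp_pos': array([ 0.55548251, -0.34959134,  0.16210441]), 'wrist_force': array([-2.408956  ,  1.06568141,  8.65411122]), 'ft_torque': array([ 0.48573507,  0.72612647, -0.00997267])}
```

View pics/w4b.png

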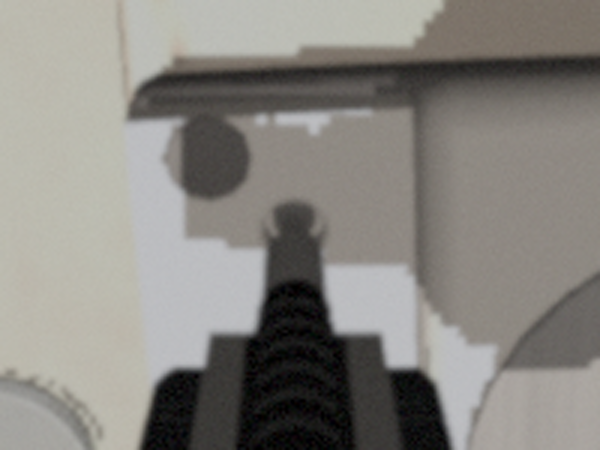

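The tip sits inside the well at crop (295,215). The force rose to 8.7 N over the last 0.6 mm, so the key is bottomed out. Now I'll return the stylus.

{"method": "carry_out", "body": {
  "steps": [
    [[0,0,0],[0,0,-2],255],
    [[0,0,0],[1,-0.1,-4.4],255],
    [[0,0,0],[6,-0.8,-4.4],255],
    [[0,0,0],[12,-1.6,-4.4],255],
    [[0,0,0],[18,-2.4,-4.4],255],
    [[0,0,0],[24,-3.2,-4.4],255],
    [[0,0,0],[30,-4,-4.4],255],
    [[0,0,0],[36,-4.8,-4.4],255]
  ]
}}

```text
clock: 9.3
tcp_pos: [0.5092, 0.0127, 0.2042]
orientation: [0.0, 0.709, 0.705, 0.0]
wrist_force: [0.2, 0.4, 0.1]
finger_gap: 0.0101
grip_force: 58.5
```

{"method": "carry_out", "body": {
  "steps": [
    [[0,0,0],[5,-0.7,0],255],
    [[0,0,0],[8,-1.1,0.5],255],
    [[0,0,0],[9,-1.2,2],255],
    [[0,0,0],[9,-1.2,4],255],
    [[0,0,0],[9,-1.2,6],255],
    [[0,0,0],[9,-1.2,7],255],
    [[0,0,0],[9,-1.2,7],255],
    [[0,0,0],[9,-1.2,7],255]
  ]
}}

```text
clock: 10.3
tcp_pos: [0.4984, 0.1007, 0.1348]
orientation: [0.0, 0.709, 0.705, 0.0]
wrist_force: [0.0, -1.6, 0.3]
finger_gap: 0.0106
grip_force: 58.5
```

Run:
```python
from h import *
s=env.get_state(); print(s['tcp_pos'],s['orientation'].round(4)); print(move([.4983,.1000,.0803],-.0058))
p,d,c,s=shot("w5")
cv2.imwrite("pics/w5b.png",cv2.resize(p[180:330,220:420,::-1],None,fx=3,fy=3,interpolation=cv2.INTER_CUBIC))
```

```text
[0.49837974 0.10070423 0.13477422] [4.000e-04 7.094e-01 7.048e-01 3.000e-04]
(array([ 0.1,  0. , -0. ]), array([-0.07, -0.01,  5.45]))
```

View pics/w5b.png

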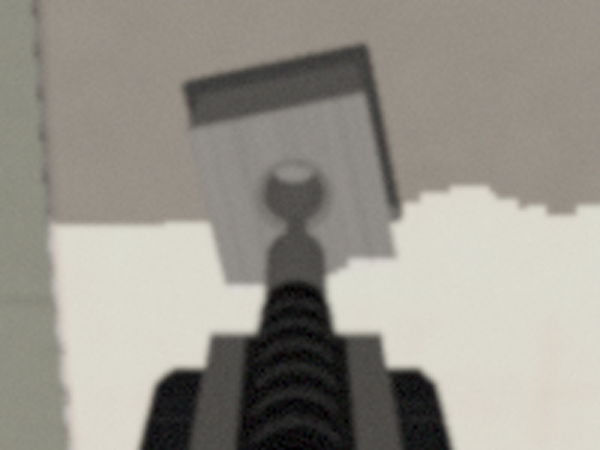

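The tip at crop (297,222) is just above the hole at (294,190), and in line with it allowing for perspective. I'll lower it, release, and rise.

{"method": "carry_out", "body": {
  "steps": [
    [[0,0,0],[-0.05,0,1.2],255],
    [[0,0,0],[-0.05,0,2.4],255],
    [[0,0,0],[-0.05,0,3.6],255],
    [[0,0,0],[-0.05,0,4.6],255],
    [[0,0,0],[-0.05,0,5.2],255],
    [[0,0,0],[-0.05,0,5.4],255],
    [[0,0,0],[-0.05,0,5.4],255],
    [[0,0,0],[-0.05,0,5.4],255]
  ]
}}

```text
clock: 11.35
tcp_pos: [0.4979, 0.1005, 0.0805]
orientation: [0.0, 0.709, 0.705, 0.0]
wrist_force: [-0.7, -0.5, -0.6]
finger_gap: 0.0102
grip_force: 58.5
```

{"method": "carry_out", "body": {
  "steps": [
    [[0,0,0],[0,0,0],150],
    [[0,0,0],[0,0,0],0],
    [[0,0,0],[0,0,0],0],
    [[0,0,0],[0,0,0],0],
    [[0,0,0],[0,0,0],0],
    [[0,0,0],[0,0,-2],0],
    [[0,0,0],[0,0,-7],0],
    [[0,0,0],[0,0,-12],0]
  ]
}}

```text
clock: 12.35
tcp_pos: [0.4973, 0.1005, 0.2012]
orientation: [-0.0, 0.709, 0.705, -0.0]
wrist_force: [1.3, -0.0, 0.8]
finger_gap: 0.0852
grip_force: 0.0
```

Run:
```python
from h import *
p,d,c,s=shot("w6"); print(s['tcp_pos'],s['orientation']); W=wcloud(c,d); H=W[...,2]
m=(H>.10)&(H<.15)&(np.hypot(W[...,0]-.498,W[...,1]-.1)<.03); print('top',m.sum(),W[m].mean(0),np.percentile(H[m],[50,98]))
print(move([.527,-.1455,.20],np.pi/2-.05))
```

```text
[0.49731317 0.10047328 0.20122172] [-3.65838836e-04  7.09176182e-01  7.05031067e-01 -4.51480009e-04]
top 382 [0.49884205 0.10774439 0.11908595] [0.12143234 0.12676666]
(array([  0.4,   0.4, -87.5]), array([-24.6 ,   2.76,   0.86]))
```

The stylus stands, with its top at about 126 mm. Now the jack.

{"method": "carry_out", "body": {
  "steps": [
    [[0,0,-10.6],[-3,0.3,0],0],
    [[0,0,-21.2],[-6.5,0.7,0],0],
    [[0,0,-31.8],[-10,1.1,0],0],
    [[0,0,-42.4],[-14,1.5,0],0],
    [[0,0,-53],[-18,2,0],0],
    [[0,0,-63.6],[-22,2.5,0],0],
    [[0,0,-74.2],[-24,2.9,0],0],
    [[0,0,-84.8],[-24.5,3,0],0]
  ]
}}

```text
clock: 13.4
tcp_pos: [0.5265, -0.1463, 0.1999]
orientation: [0.0, 0.046, 0.999, -0.0]
wrist_force: [-0.9, -0.2, -0.1]
finger_gap: 0.0855
grip_force: 0.0
```

{"method": "carry_out", "body": {
  "steps": [
    [[0,0,-8],[0,0,0],0],
    [[0,0,-8],[0,0,0.5],0],
    [[0,0,-8],[0,0,1],0],
    [[0,0,-8],[0,0,1],0],
    [[0,0,-8],[0,0,1],0],
    [[0,0,-8],[0,0,1],0],
    [[0,0,-8],[0,0,1],0],
    [[0,0,-8],[0,0,1],0]
  ]
}}

```text
clock: 14.4
tcp_pos: [0.5265, -0.1447, 0.1904]
orientation: [0.0, -0.021, 1.0, -0.0]
wrist_force: [0.6, -0.8, 0.4]
finger_gap: 0.0856
grip_force: 0.0
```

```bash
cat >> h.py <<'E'
def rect(W,m): return cv2.minAreaRect((W[m][:,:2]*1000).astype(np.float32))
E
python3 - <<'E'
from h import *
p,d,c,s=shot("w7"); print(s['tcp_pos'],s['orientation'],s['joint_pos'].round(2)); W=wcloud(c,d); H=W[...,2]; X=W[...,0];Y=W[...,1]
reg=(X>.39)&(X<.63)&(Y<-.10)&(Y>-.19)
for n,lo,hi in(('base',.0035,.014),('cheek',.04,.060)):
    m=reg&(H>lo)&(H<hi)&(X>.44); print(n,m.sum(),rect(W,m),np.median(H[m]))
m=reg&(H>.018)&(H<.03)&(np.hypot(X-.589,Y+.142)<.022); print('saddle',m.sum(),rect(W,m),np.median(H[m]))
m=(H>.10)&(H<.13)&(X<.43)&(X>.38)&(abs(Y+.15)<.05); print('bar',m.sum(),rect(W,m) if m.sum() else 0)
a=np.pi/2+.045; print(move([.5274,-.1448,.014],a))
E
```

```text
[ 0.52646753 -0.14469022  0.19038024] [ 1.14752498e-04 -2.14838397e-02  9.99769185e-01 -9.12213561e-05] [-0.42  0.27 -0.11  1.19 -0.   -0.46]
base 4637 ((544.041748046875, -143.31825256347656), (178.80166625976562, 65.51997375488281), 7.116467475891113) 0.006035648577941477
cheek 2069 ((562.5682373046875, -137.23419189453125), (144.27798461914062, 45.05877685546875), 11.931066513061523) 0.049281920640132815
saddle 969 ((587.752685546875, -142.68270874023438), (34.0925178527832, 31.05023193359375), 16.24846839904785) 0.02159967591250961
bar 3863 ((410.6318054199219, -150.33755493164062), (38.94200134277344, 67.84988403320312), 2.854942798614502)
(array([-0. ,  0. , -0.1]), array([-0.1 , -0.02, 17.64]))
```

View pics/w7.png

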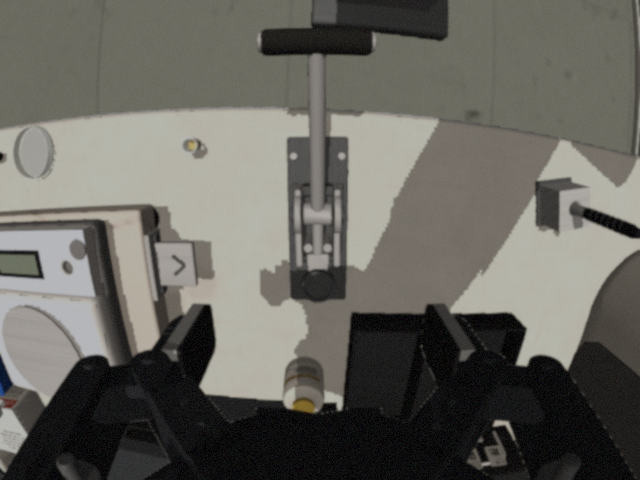

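The view shows the jack vertical in the image: bar (317,40), cheeks around x=318, saddle (318,284). It is centred and aligned with the gripper, so I'll descend and grip.

{"method": "carry_out", "body": {
  "steps": [
    [[0,0,0],[-0.1,0,4],0],
    [[0,0,0],[-0.1,0,8],0],
    [[0,0,0],[-0.1,0,12],0],
    [[0,0,0],[-0.1,0,15],0],
    [[0,0,0],[-0.1,0,17],0],
    [[0,0,0],[-0.1,0,17.6],0],
    [[0,0,0],[-0.1,0,17.6],120],
    [[0,0,0],[-0.1,0,17.6],255]
  ],
  "force": 80
}}

```text
clock: 15.45
tcp_pos: [0.5282, -0.145, 0.0154]
orientation: [0.001, -0.022, 1.0, -0.0]
wrist_force: [-0.9, -0.3, -0.5]
finger_gap: 0.0516
grip_force: 0.0
```

{"method": "carry_out", "body": {
  "steps": [
    [[0,0,0],[0,0,0],255],
    [[0,0,0],[0,0,0],255],
    [[0,0,0],[0,0,0],255],
    [[0,0,0],[0,0,0],255],
    [[0,0,0],[0,0,-0.5],255],
    [[0,0,0],[0,0,-1],255],
    [[0,0,0],[0,0,-2],255],
    [[0,0,0],[0,0,-3],255]
  ]
}}

```text
clock: 16.45
tcp_pos: [0.5272, -0.1445, 0.0447]
orientation: [-0.0, -0.022, 1.0, 0.0]
wrist_force: [1.2, 0.7, -8.3]
finger_gap: 0.035
grip_force: 80.8
```

Run:
```python
from h import *
p,d,c,s=shot("w8"); print(s['tcp_pos'],s['orientation'].round(4),s['joint_pos'].round(2)); W=wcloud(c,d); H=W[...,2]; X=W[...,0];Y=W[...,1]
T=rot(s['orientation'])
L=T.inv().apply((W-s['tcp_pos']).reshape(-1,3)).reshape(W.shape)   # in tool frame
# bracket from other side views
w7=loadw("w7"); V=wcloud(w7[2],w7[1]); m=(abs(V[...,2]-.046)<.004)&(abs(V[...,0]-.567)<.03)&(abs(V[...,1]+.262)<.03); print('bracket w7',m.sum(),rect(V,m),V[m].mean(0), atz(w7[2],[[176,264],[157,244],[195,242],[196,286],[159,288]],.046))
cv2.imwrite("pics/w8.png",p[...,::-1])
```

```text
[ 0.52717814 -0.14448231  0.04469691] [-3.000e-04 -2.150e-02  9.998e-01  1.000e-04] [-0.41  0.39 -0.33  0.85  0.   -0.46]
bracket w7 1916 ((564.81005859375, -267.6033935546875), (60.03009796142578, 40.181697845458984), 6.633053302764893) [ 0.56506838 -0.26821187  0.04592276] [[ 0.56570444 -0.2658861   0.046     ]
 [ 0.54828315 -0.28260117  0.046     ]
 [ 0.54494179 -0.24680624  0.046     ]
 [ 0.58528766 -0.24869626  0.046     ]
 [ 0.58998195 -0.28518023  0.046     ]]
```

View pics/w8.png

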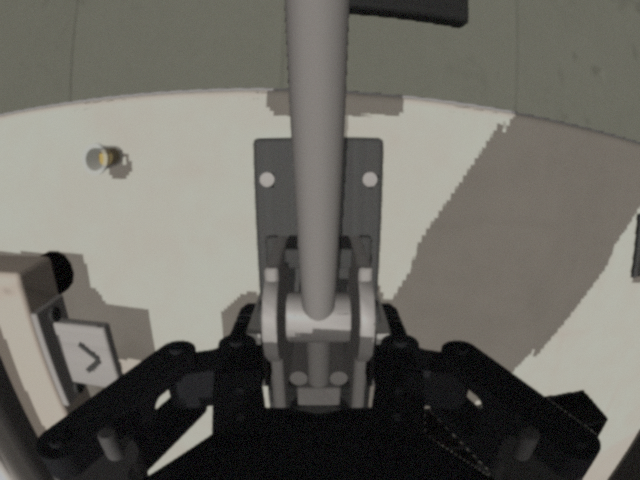

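The jack is lifted and held squarely. It's fully visible along its axis, with the base's rear edge at (318,139), the bolts at (267,180) and (370,180), and the bracket at (90,355). I've used my 10 pictures, so the rest is numeric. Next I'll turn the jack.

{"method": "carry_out", "body": {
  "steps": [
    [[0,0,10],[-0.2,0.6,0],255],
    [[0,0,20],[-0.5,1.2,0],255],
    [[0,0,30.5],[-1,1.3,0],255],
    [[0,0,41],[-1.5,1.3,0],255],
    [[0,0,51.5],[-2,1.3,0],255],
    [[0,0,62],[-2.5,1.3,0],255],
    [[0,0,72.5],[-3,1.3,0],255],
    [[0,0,83],[-3.4,1.3,0],255]
  ]
}}

```text
clock: 17.5
tcp_pos: [0.5611, -0.1302, 0.0445]
orientation: [0.0, 0.649, 0.761, -0.0]
wrist_force: [-0.0, 0.8, -7.9]
finger_gap: 0.035
grip_force: 80.9
```

{"method": "carry_out", "body": {
  "steps": [
    [[0,0,6.8],[0,0,0],255],
    [[0,0,6.8],[0,0,0],255],
    [[0,0,6.8],[0,0,0],255],
    [[0,0,6.8],[0,0,0],255],
    [[0,0,6.8],[0,0,0],255],
    [[0,0,6.8],[0,0,0],255],
    [[0,0,6.8],[0,0,0],255],
    [[0,0,6.8],[0,0,0],255]
  ]
}}

```text
clock: 18.5
tcp_pos: [0.5608, -0.1302, 0.0443]
orientation: [0.0, 0.69, 0.723, -0.0]
wrist_force: [-0.5, 0.3, -7.5]
finger_gap: 0.0347
grip_force: 80.8
```

Run:
```python
from h import *
p,d,c,s=shot("w9"); print(s['tcp_pos'],s['orientation'].round(4),s['joint_pos'].round(2)); W=wcloud(c,d); H=W[...,2]; X=W[...,0];Y=W[...,1]
def dims(n,W,lo,hi,cx,cy,r):
    m=(W[...,2]>lo)&(W[...,2]<hi)&(abs(W[...,0]-cx)<r)&(abs(W[...,1]-cy)<r); print(n,m.sum(),rect(W,m) if m.sum()>5 else 0)
    return m
dims('bracket outer',W,.042,.050,.565,-.262,.03)
for t in np.arange(.545,.59,.005):
    k=(abs(H-.046)<.003)&(abs(X-t)<.0025)&(Y<-.235)&(Y>-.285); print(round(t,3),k.sum(),np.percentile(Y[k],[2,98]).round(4) if k.sum()>3 else '')
for t in np.arange(-.275,-.245,.004):
    k=(abs(H-.046)<.003)&(abs(Y-t)<.002)&(X>.535)&(X<.6); print(round(t,3),k.sum(),np.percentile(X[k],[1,99]).round(4) if k.sum()>3 else '')
# jack rear base edge in w8, in tool frame
for n,zb in(("w8",.036),):
    _,_,c8=loadw(n); s8=np.array([.52717814,-.14448231,.04469691]); T8=rot(np.array([-3e-4,-2.15e-2,.9998,1e-4]))
    print('rear edge/bolts/base sides in tool',T8.inv().apply(atz(c8,[[318,139],[267,180],[370,180],[255,160],[383,160]],zb)-s8).round(4))
```

```text
[ 0.56077691 -0.13019077  0.0442849 ] [ 0.      0.6904  0.7234 -0.    ] [-0.37  0.44 -0.25  0.88 -0.    1.16]
bracket outer 0 0
0.545 0 
0.55 0 
0.555 0 
0.56 0 
0.565 0 
0.57 0 
0.575 0 
0.58 0 
0.585 0 
-0.275 0 
-0.271 0 
-0.267 0 
-0.263 0 
-0.259 0 
-0.255 0 
-0.251 0 
-0.247 0 
rear edge/bolts/base sides in tool [[ 0.0706  0.0002  0.0087]
 [ 0.0539 -0.0208  0.0087]
 [ 0.0539  0.0215  0.0087]
 [ 0.0623 -0.0256  0.0087]
 [ 0.0623  0.0268  0.0087]]
```

Run:
```python
from h import *
z=np.load("pics/top0.npz"); C={'top':cloud(env.get_calibration("top"),z['d'])}
for n in("w1","w7","w8"):
    p,d,c=loadw(n); C[n]=wcloud(c,d)
for n,W in C.items():
    X,Y,H=W[...,0],W[...,1],W[...,2]; A=abs(H-.046)<.0035
    ye=[np.max(Y[k]) for t in np.arange(.554,.58,.004) if (k:=A&(abs(X-t)<.002)&(Y<-.235)&(Y>-.285)).sum()>2]
    xe=[(X[k].min(),X[k].max()) for t in np.arange(-.268,-.249,.004) if (k:=A&(abs(Y-t)<.002)&(X>.53)&(X<.605)).sum()>2]
    print(n,'outer y',np.round(ye,4),'x lims',np.round(xe,4).tolist())
```

```text
top outer y [-0.2507 -0.2506 -0.2506 -0.2529 -0.2508 -0.2511 -0.2511] x lims [[0.5478, 0.584], [0.5474, 0.5846], [0.5451, 0.5847], [0.5448, 0.5841], [0.5475, 0.5849]]
w1 outer y [-0.2499 -0.2497 -0.2496 -0.2495 -0.2493 -0.2492 -0.2493] x lims [[0.5473, 0.5865], [0.5472, 0.5864], [0.5472, 0.5863], [0.5471, 0.5861], [0.5471, 0.585]]
w7 outer y [-0.2495 -0.2492 -0.249  -0.2488 -0.2488 -0.2487 -0.2484] x lims [[0.5462, 0.5866], [0.5462, 0.5858], [0.5458, 0.5856], [0.5458, 0.5851], [0.5457, 0.586]]
w8 outer y [-0.2492 -0.2494 -0.2487 -0.2486 -0.2486 -0.2484 -0.2488] x lims [[0.5457, 0.5859], [0.5458, 0.5857], [0.5456, 0.5851], [0.5456, 0.5831], [0.545, 0.5803]]
```

Run:
```python
from h import *
z=np.load("pics/top0.npz"); C={'top':cloud(env.get_calibration("top"),z['d'])}
for n in("w1","w7"):
    p,d,c=loadw(n); C[n]=wcloud(c,d)
for n,W in C.items():
    X,Y,H=W[...,0],W[...,1],W[...,2]; A=abs(H-.058)<.003
    print(n,[(round(t,3),round(float(np.max(Y[k])),4)) for t in np.arange(.535,.66,.01) if (k:=A&(abs(X-t)<.003)&(Y<-.26)&(Y>-.32)).sum()>2])
```

```text
top [(np.float64(0.535), -0.2924), (np.float64(0.545), -0.2856), (np.float64(0.555), -0.2862), (np.float64(0.565), -0.2861), (np.float64(0.575), -0.2864), (np.float64(0.585), -0.2842), (np.float64(0.595), -0.2848), (np.float64(0.605), -0.2891), (np.float64(0.615), -0.2895), (np.float64(0.625), -0.2873), (np.float64(0.635), -0.2876), (np.float64(0.645), -0.2878), (np.float64(0.655), -0.288)]
w1 [(np.float64(0.535), -0.2862), (np.float64(0.545), -0.2847), (np.float64(0.555), -0.2845), (np.float64(0.565), -0.2837), (np.float64(0.575), -0.2834), (np.float64(0.585), -0.2832), (np.float64(0.595), -0.2824), (np.float64(0.605), -0.2876), (np.float64(0.615), -0.2873), (np.float64(0.625), -0.2871), (np.float64(0.635), -0.2858), (np.float64(0.645), -0.2858), (np.float64(0.655), -0.2855)]
w7 [(np.float64(0.535), -0.2858), (np.float64(0.545), -0.2845), (np.float64(0.555), -0.284), (np.float64(0.565), -0.2838), (np.float64(0.575), -0.2831), (np.float64(0.585), -0.2829), (np.float64(0.595), -0.283), (np.float64(0.605), -0.2871), (np.float64(0.615), -0.2871), (np.float64(0.625), -0.2861), (np.float64(0.635), -0.2864), (np.float64(0.645), -0.2944), (np.float64(0.655), -0.3059)]
```

{"method": "carry_out", "body": {
  "steps": [
    [[0,0,0],[0,-0.12,0.8],255],
    [[0,0,0],[0,-0.12,1.6],255],
    [[0,0,0],[0,-0.12,2.2],255],
    [[0,0,0],[0,-0.12,2.6],255],
    [[0,0,0],[0,-0.12,2.75],255],
    [[0,0,0],[0,-0.12,2.75],255],
    [[0,0,0],[0,-0.12,2.75],255],
    [[0,0,0],[0,-0.12,2.75],255]
  ]
}}

```text
clock: 19.55
tcp_pos: [0.5598, -0.1303, 0.0171]
orientation: [0.0, 0.69, 0.723, 0.0]
wrist_force: [0.1, -0.3, -7.8]
finger_gap: 0.0347
grip_force: 80.9
```

Run:
```python
from h import *
s=env.get_state(); print(s['tcp_pos'],s['orientation'].round(4),s['wrist_force'],s['ft_torque']); print(move([.5631,-.2061,.0172],.046))
```

```text
[ 0.55981223 -0.13029499  0.01707037] [3.000e-04 6.904e-01 7.234e-01 1.000e-04] [ 0.13136649 -0.31265017 -7.84331817] [-0.1068005   0.01526541 -0.00219137]
(array([0., 0., 0.]), array([-7.59, -0.02, -0.01]))
```

Still airborne by about 2 mm. I'll slide it in.

{"method": "carry_out", "body": {
  "steps": [
    [[0,0,0],[-1.5,0,0],255],
    [[0,0,0],[-3,0,0],255],
    [[0,0,0],[-4.5,0,0],255],
    [[0,0,0],[-5.7,0,0],255],
    [[0,0,0],[-6.7,0,0],255],
    [[0,0,0],[-7.3,0,0],255],
    [[0,0,0],[-7.6,0,0],255],
    [[0,0,0],[-7.6,0,0],255]
  ]
}}

```text
clock: 20.55
tcp_pos: [0.5631, -0.206, 0.0167]
orientation: [-0.0, 0.69, 0.723, 0.0]
wrist_force: [-1.2, -0.7, -7.1]
finger_gap: 0.0346
grip_force: 80.9
```

Run:
```python
from h import *
s=env.get_state(); print(s['tcp_pos'],s['orientation'].round(4),s['wrist_force'],s['ft_torque'])
p,d,c,s=shot("w10"); print(move([.5631,-.2061,.0172],.046))
t,dt=env.read_camera("top"); W=cloud(env.get_calibration("top"),dt); X,Y,H=W[...,0],W[...,1],W[...,2]
np.savez("pics/top1.npz",p=t,d=dt)
W0=cloud(env.get_calibration("top"),np.load("pics/top0.npz")['d'])
for n,V in(('0',W0),('1',W)):
    m=(abs(V[...,2]-.11)<.004)&(abs(V[...,0]-.64)<.07)&(abs(V[...,1]+.404)<.06); print('pan',n,m.sum(),V[m].mean(0))
```

```text
[ 0.56309366 -0.20604879  0.01674884] [-1.000e-04  6.904e-01  7.234e-01  0.000e+00] [-1.20403407 -0.69344148 -7.10115204] [-0.04653047  0.02390895 -0.00303944]
(array([-0. , -0. ,  0.1]), array([-0.03,  0.  , -0.05]))
pan 0 1643 [ 0.64111107 -0.39969812  0.11024578]
pan 1 1636 [ 0.64036944 -0.39991605  0.11019095]
```

{"method": "carry_out", "body": {
  "steps": [
    [[0,0,0],[0,0,0.1],255],
    [[0,0,0],[0,0,0.2],255],
    [[0,0,0],[0,0,0.25],255],
    [[0,0,0],[0,0,0.25],255],
    [[0,0,0],[0,0,0.25],150],
    [[0,0,0],[0,0,0.25],0],
    [[0,0,0],[0,0,0.25],0],
    [[0,0,0],[0,0,0.25],0]
  ]
}}

```text
clock: 21.65
tcp_pos: [0.5636, -0.2065, 0.0145]
orientation: [0.001, 0.691, 0.723, 0.0]
wrist_force: [-0.8, -0.9, 0.8]
finger_gap: 0.0851
grip_force: 0.0
```

{"method": "carry_out", "body": {
  "steps": [
    [[0,0,0],[0,0,0],0],
    [[0,0,0],[0,0,-2],0],
    [[0,0,0],[0,0,-6],0],
    [[0,0,0],[0,0,-10],0],
    [[0,0,0],[0,0,-15],0],
    [[0,0,0],[1,0,-19],0],
    [[0,0,0],[3,0,-21],0],
    [[0,0,0],[3,0,-21],0]
  ]
}}

```text
clock: 22.65
tcp_pos: [0.5627, -0.1758, 0.2264]
orientation: [0.002, 0.69, 0.724, 0.001]
wrist_force: [-0.4, -1.2, -0.5]
finger_gap: 0.0855
grip_force: 0.0
```

Run:
```python
from h import *
p,d,c,s=shot("w11"); print(s['tcp_pos'],s['orientation'].round(4),s['qvel'].round(2)); W=wcloud(c,d); X,Y,H=W[...,0],W[...,1],W[...,2]
t,dt=env.read_camera("top"); V=cloud(env.get_calibration("top"),dt)
for n,W in(('w',W),('top',V)):
    X,Y,H=W[...,0],W[...,1],W[...,2]
    ax=np.array([-.046,.999]); px=np.array([.999,.046]); Q=np.stack([(X-.566)*px[0]+(Y+.268)*px[1],(X-.566)*ax[0]+(Y+.268)*ax[1]],-1)  # stone-aligned, origin at assumed pad
    a,b=Q[...,0],Q[...,1]
    m=(abs(H-.046)<.0035)&(abs(a)<.03)&(b>-.015)&(b<.024)
    print(n,'shelf outer b',[round(float(b[m&(abs(a-t)<.003)].max()),4) for t in(-.012,-.004,.004,.012)],'a lims',[np.round([a[k].min(),a[k].max()],4).tolist() for t in(-.008,0,.008,.015) if (k:=m&(abs(b-t)<.003)).sum()>2])
    m=(H>.002)&(H<.014)&(abs(a)<.045)&(b>.02)&(b<.16)
    print(n,'base rear b',[round(float(b[m&(abs(a-t)<.003)].max()),4) for t in(-.018,.018) if (m&(abs(a-t)<.003)).any()],'base sides',[(t,np.round([a[k].min(),a[k].max()],4).tolist()) for t in(.04,.06,.1,.12) if (k:=m&(abs(b-t)<.004)).sum()>2])
    m=(H>.09)&(H<.135)&(abs(a)<.06)&(b>.15)&(b<.24); print(n,'bar',m.sum(),W[m].mean(0) if m.any() else 0, rect(np.dstack([Q,H]),m) if m.any() else 0, H[m].max() if m.any() else 0)
```

```text
[ 0.56273222 -0.17576198  0.22636003] [1.900e-03 6.899e-01 7.239e-01 6.000e-04] [-0.02  0.04 -0.05 -0.04 -0.01 -0.01]
w shelf outer b [0.0193, 0.0198, 0.0194, 0.0194] a lims [[-0.0193, 0.0203], [-0.019, 0.0201], [-0.0188, 0.0199], [-0.0187, 0.0198]]
w base rear b [0.1567, 0.1449] base sides [(0.04, [-0.0256, 0.0276]), (0.06, [-0.0262, 0.0281]), (0.1, [-0.0437, 0.0273]), (0.12, [-0.0262, 0.0271])]
w bar 3206 [ 0.55761802 -0.08142196  0.11775812] ((0.7103233337402344, 175.8883819580078), (67.81856536865234, 51.41493606567383), 0.4626741409301758) 0.1261152236837442
top shelf outer b [0.0159, 0.0178, 0.0169, 0.0166] a lims [[-0.0192, 0.0177], [-0.0184, 0.0188], [-0.0209, 0.019], [-0.02, 0.0166]]
top base rear b [0.0725, 0.0257] base sides [(0.04, [-0.0428, 0.045]), (0.06, [-0.0443, 0.0297]), (0.1, [-0.0421, -0.0345])]
top bar 0 0 0 0
```

Run:
```python
from h import *
p,d,c=loadw("w11"); W=wcloud(c,d); X,Y,H=W[...,0],W[...,1],W[...,2]
a=(X-.566)*.999+(Y+.268)*.046; b=-(X-.566)*.046+(Y+.268)*.999
for t in(-.022,-.018,-.014,.014,.018,.022):
    for lo in(.0035,.0045):
        k=(H>lo)&(H<.009)&(abs(a-t)<.002)&(b>.09)&(b<.165); q=np.sort(b[k]); print(t,lo,k.sum(),q[-6:].round(4),end=' ')
    print()
k=(H>.11)&(abs(a)<.04)&(b>.16)&(b<.22); i=np.argsort(H[k])[-200:]; print('bar crest b',np.median(b[k][i]),H[k].max(),'b range',b[k].min(),b[k].max(),'a range',a[k].min(),a[k].max())
v,u=np.indices(d.shape); print('bar px',u[k].min(),u[k].max(),v[k].min(),v[k].max())
k=(H>.054)&(H<.064)&(abs(a)<.03)&(b>.03)&(b<.11); print('pin top b',b[k].mean(),a[k].mean(),H[k].max())
```

```text
-0.022 0.0035 185 [0.1334 0.1342 0.1342 0.1342 0.1345 0.1351] -0.022 0.0045 179 [0.1333 0.1334 0.1334 0.1342 0.1342 0.1345] 
-0.018 0.0035 166 [0.1333 0.1334 0.1341 0.1342 0.1342 0.1343] -0.018 0.0045 162 [0.1332 0.1333 0.1334 0.1342 0.1342 0.1343] 
-0.014 0.0035 170 [0.1342 0.1343 0.1343 0.1351 0.1351 0.1352] -0.014 0.0045 166 [0.1334 0.1342 0.1342 0.1343 0.1343 0.1352] 
0.014 0.0035 171 [0.1342 0.1343 0.1343 0.1344 0.1351 0.1351] 0.014 0.0045 163 [0.1334 0.1342 0.1342 0.1343 0.1343 0.1344] 
0.018 0.0035 180 [0.1343 0.1343 0.1343 0.1351 0.1352 0.1352] 0.018 0.0045 174 [0.1333 0.1334 0.1343 0.1343 0.1343 0.1352] 
0.022 0.0035 175 [0.1341 0.1343 0.1344 0.1352 0.1352 0.1352] 0.022 0.0045 167 [0.1334 0.1334 0.1335 0.1343 0.1344 0.1352] 
bar crest b 0.1667516515802147 0.3688318374922013 b range 0.1667516515802147 0.20156526355610446 a range -0.033314602098240484 0.03451546005172017
bar px 1 639 0 479
pin top b 0.08380574165808373 0.0010422714159630394 0.06396770670938184
```

The jack is placed within about 1.5 mm of the pad's centre and is aligned with the stone. I'll push the bar from above with closed fingertips: the 22 mm tip width along the jack's y axis tolerates the arc. First I'll hover above the bar.

{"method": "carry_out", "body": {
  "steps": [
    [[0,0,0],[2,0,0],100],
    [[0,0,0],[5,0,0],200],
    [[0,0,0],[8,0,1],255],
    [[0,0,0],[9.9,0,3],255],
    [[0,0,0],[9.9,0,5.5],255],
    [[0,0,0],[9.9,0,7.5],255],
    [[0,0,0],[9.9,0,7.9],255],
    [[0,0,0],[9.9,0,7.9],255]
  ]
}}

```text
clock: 23.75
tcp_pos: [0.5567, -0.077, 0.1449]
orientation: [-0.001, 0.69, 0.723, -0.0]
wrist_force: [0.6, 0.2, 0.8]
finger_gap: 0.0002
grip_force: 0.0
```

Run:
```python
from h import *
s=env.get_state(); print(s['tcp_pos'],s['orientation'].round(4),s['wrist_force'],s['clock'])
for b,z in((.194,.1235),(.1985,.1112),(.204,.0984),(.2085,.085),(.211,.0714),(.2126,.0575)): print(move([.5667-.046*b,-.268+.999*b,z],.046))
```

```text
[ 0.55674554 -0.07696765  0.14490294] [-5.000e-04  6.905e-01  7.234e-01 -3.000e-04] [0.64126229 0.15383968 0.81033571] 23.75
(array([-0.1, -0. ,  0. ]), array([0.27, 0.12, 2.14]))
(array([-0.1, -0. ,  0. ]), array([0.72, 0.12, 3.37]))
(array([-0.1, -0. ,  0. ]), array([1.27, 0.12, 4.65]))
(array([-0.1, -0. ,  0. ]), array([1.72, 0.12, 5.99]))
(array([-0.1, -0. ,  0. ]), array([1.97, 0.13, 7.35]))
(array([-0.1, -0. ,  0. ]), array([2.13, 0.13, 8.74]))
```

{"method": "carry_out", "body": {
  "steps": [
    [[0,0,0],[0.2,0.1,1],255],
    [[0,0,0],[0.3,0.1,1.9],255],
    [[0,0,0],[0.4,0.1,2.4],255],
    [[0,0,0],[0.6,0.1,2.9],255],
    [[0,0,0],[0.7,0.1,3.4],255],
    [[0,0,0],[0.9,0.1,3.8],255],
    [[0,0,0],[1,0.1,4],255],
    [[0,0,0],[1,0.1,4],255]
  ]
}}

```text
clock: 24.75
tcp_pos: [0.5577, -0.0673, 0.1052]
orientation: [0.0, 0.69, 0.723, -0.0]
wrist_force: [-0.1, 1.2, 1.2]
finger_gap: -0.0001
grip_force: 0.6
```

Run:
```python
from h import *
p,d,c,s=shot("w12"); print(s['tcp_pos'],s['wrist_force'],s['ft_torque']); W=wcloud(c,d); X,Y,H=W[...,0],W[...,1],W[...,2]
a=(X-.566)*.999+(Y+.268)*.046; b=-(X-.566)*.046+(Y+.268)*.999
k=(H>.08)&(H<.135)&(abs(a)<.036)&(abs(a)>.018)&(b>.17)&(b<.23); print('bar',k.sum(),'b',np.percentile(b[k],[2,98]),'Hmax',np.percentile(H[k],98),'a',np.percentile(a[k],[2,98]))
for t in(-.02,.02):
    k=(H>.0045)&(H<.009)&(abs(a-t)<.003)&(b>.09)&(b<.165); print('rear',np.sort(b[k])[-4:] if k.sum()>4 else 0)
```

```text
[ 0.55766482 -0.06729013  0.10515692] [-0.08926649  1.17020382  1.21466398] [0.18594182 0.01598423 0.01230665]
bar 2403 b [0.19666345 0.21107588] Hmax 0.10550855033466756 a [-0.03250964  0.03292733]
rear 0
rear 0
```

{"method": "carry_out", "body": {
  "steps": [
    [[0,0,0],[0.2,0,0.4],255],
    [[0,0,0],[0.35,0,0.75],255],
    [[0,0,0],[0.5,0,1.1],255],
    [[0,0,0],[0.6,0,1.45],255],
    [[0,0,0],[0.7,0,1.8],255],
    [[0,0,0],[0.8,0,2.15],255],
    [[0,0,0],[0.85,0,2.5],255],
    [[0,0,0],[0.85,0,2.5],255]
  ]
}}

```text
clock: 25.8
tcp_pos: [0.5574, -0.0582, 0.0809]
orientation: [0.0, 0.69, 0.724, 0.001]
wrist_force: [-1.2, 2.4, 8.7]
finger_gap: 0.0001
grip_force: 4.0
```

```bash
cat > chk.py <<'E'
from h import *
import sys
p,d,c,s=shot(sys.argv[1]); print(s['tcp_pos'],s['wrist_force'],s['ft_torque'],s['clock']); W=wcloud(c,d); X,Y,H=W[...,0],W[...,1],W[...,2]
a=(X-.566)*.999+(Y+.268)*.046; b=-(X-.566)*.046+(Y+.268)*.999
z=s['tcp_pos'][2]
print('tcp b',-(s['tcp_pos'][0]-.566)*.046+(s['tcp_pos'][1]+.268)*.999)
k=(abs(H-z)<.012)&(abs(a)<.036)&(abs(a)>.018)&(b>.18)&(b<.24); print('bar',k.sum(),'b',np.percentile(b[k],[2,98]),'Hmax',np.percentile(H[k],98),'a',np.percentile(a[k],[2,98]))
t,dt=env.read_camera("top"); V=cloud(env.get_calibration("top"),dt); X,Y,H=V[...,0],V[...,1],V[...,2]
m=(H>.100)&(H<.13)&(abs(X-.64)<.045)&(abs(Y+.404)<.045)
if m.sum()>50:
    A=np.c_[X[m],Y[m],np.ones(m.sum())]; f=np.linalg.lstsq(A,H[m],rcond=None)[0]; r=abs(A@f-H[m]); A=A[r<.004]; f=np.linalg.lstsq(A,H[m][r<.004],rcond=None)[0]; print('pan tilt',f[:2],'n',m.sum(),'z',H[m].mean())
E
python3 chk.py w13
```

```text
[ 0.5574381  -0.05816121  0.0809022 ] [-1.20657389  2.35858866  8.72898477] [ 0.44883183  0.26379038 -0.04274676] 25.8
tcp b 0.21002280082541824
bar 2348 b [0.20480934 0.21863223] Hmax 0.0815851601521191 a [-0.03235922  0.03304928]
pan tilt [0.01018084 0.03017586] n 1629 z 0.1124075302602585
```

{"method": "carry_out", "body": {
  "steps": [
    [[0,0,0],[0.1,0,0.35],255],
    [[0,0,0],[0.15,0,0.7],255],
    [[0,0,0],[0.2,0,1.05],255],
    [[0,0,0],[0.2,0,1.4],255],
    [[0,0,0],[0.25,0,1.75],255],
    [[0,0,0],[0.25,0,2.1],255],
    [[0,0,0],[0.25,0,2.35],255],
    [[0,0,0],[0.25,0,2.35],255]
  ]
}}

```text
clock: 26.9
tcp_pos: [0.5574, -0.0545, 0.0574]
orientation: [-0.001, 0.69, 0.724, 0.001]
wrist_force: [-0.5, 5.0, 7.5]
finger_gap: 0.0003
grip_force: 4.1
```

```bash
python3 chk.py w14
```

```text
[ 0.55738822 -0.05451573  0.0574395 ] [-0.50060686  5.03301978  7.51693881] [1.21842933 0.18480599 0.05691399] 26.9
tcp b 0.2136669233881842
bar 2357 b [0.20714637 0.22190274] Hmax 0.05802217667162768 a [-0.03253126  0.03294165]
pan tilt [0.00409384 0.05470742] n 1633 z 0.1154447766205713
```

The tilt is about 0.055 rad and the handle about 0.5 rad, so the pad is seated on the cup floor rather than the rim. I'll press 0.5 mm further, hold to settle, and check.

{"method": "carry_out", "body": {
  "steps": [
    [[0,0,0],[0,0,0.05],255],
    [[0,0,0],[0,0,0.05],255],
    [[0,0,0],[0,0,0.05],255],
    [[0,0,0],[0,0,0.05],255],
    [[0,0,0],[0,0,0.05],255],
    [[0,0,0],[0,0,0.05],255],
    [[0,0,0],[0,0,0.05],255],
    [[0,0,0],[0,0,0.05],255]
  ]
}}

```text
clock: 28.0
tcp_pos: [0.5574, -0.0545, 0.0572]
orientation: [-0.001, 0.69, 0.724, 0.002]
wrist_force: [-2.0, 6.1, 9.3]
finger_gap: 0.0
grip_force: 4.6
```

```bash
python3 chk.py w15 && python3 -c "
from workcell import env
print(env.hand_in())"
```

```text
[ 0.55736636 -0.05445074  0.05716299] [-1.95460426  6.05598373  9.30671798] [ 1.27508658  0.36835506 -0.03065407] 28.0
tcp b 0.21373285699042063
bar 2356 b [0.20730262 0.22189225] Hmax 0.05781331281287963 a [-0.03251357  0.03292059]
pan tilt [0.00916507 0.05209122] n 1636 z 0.11544010961539623
the job is handed in; nothing more can be done
None
```

I handed the job in at about 28 s with the handle held fully down and the balance tilted about 0.05 rad on the jack; the zero key was pressed and the stylus put back in its stand first. No verdict came back, and the saddle–pad offset was inferred from the tilt (at most about 5 mm), not seen directly.

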